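Store a flange hub behind the inner bypass door

TASK

On the bench, slide the inner (lower-track) door of the low parts cabinet well back under its neighbour, then stand the loose square-based steel flange hub upright in the middle of the empty rubber mat in the bay you uncovered, its sides square to the cabinet; lower it onto the mat rather than dropping it. Then slide that door fully shut again. The neighbouring outer door stays shut, the flange hub already stored in the bay must not be knocked, and everything else on the bench stays where it is.

Things in the scene. Friction and masses are not known exactly. Their poses are not given: they have to be found in the camera images.
- cabinet: Low grey steel parts cabinet, fixed: 236 (x) by 474 (y) by 89 mm high. Origin: centre of underside; x away from the robot, y to its left. Two plywood doors, 218 (x) by 231 (y) by 6 mm, lie flat as its top and slide along its y on a double track. A partition 64 mm high at y = 0 parts two bays, each 224 (x) by 225 (y) mm, floor 6 mm above the bench. Rails and side walls 89 mm high.
- inner_door (a joint): Inner (lower-track) door, over the right (-y) bay when shut; underside 68, face 74 mm above the bench. Position in m: 0 shut, grows as it slides to the cabinet's +y under the outer door, stop at 0.165. Friction about 2 N, 0.5 kg, stays where left; may start slightly ajar. Fully open, the bay is clear from cabinet y = -0.229 to -0.062.
- inner_door_pull (a point): Centre of the top of the inner door's pull: an upright dark steel block fixed near the door's -y end, 14 (cabinet x) by 40 (cabinet y) by 32 mm tall, top 106 mm above the bench; moves with the door. Shut: at cabinet x 0, y -0.197. Fully open: its end is 8 mm short of the outer door's edge.
- outer_door (a joint): Outer (upper-track) door, over the left (+y) bay, with an equal pull at its +y end; underside 79, face 85 mm above the bench. Position in m: 0 shut, grows as it slides to the cabinet's -y, to 0.165. A dark edge strip marks its -y end, overlapping the inner door. Starts shut and is to stay shut.
- flange: The part to store: a steel flange hub, a square 60 by 60 mm base 14 mm thick with a round upright hub on it, 34 mm diameter, centred, rising to 52 mm above the underside. About 0.5 kg. Loose on the bench left of the cabinet, standing on its base. Origin: centre of the underside; z up; x and y along the base's sides.
- free_mat: The empty black rubber mat in the right bay, 90 by 90 mm, 4 mm thick, fixed flat on the bay floor, sides parallel to the cabinet; hidden while the inner door is shut; it is the nearer or the farther of the two mats. Origin: centre of its underside, 6 mm above the bench; its top is 10 mm above the bench.
- mate: An identical flange hub already stored in the right bay on the other, equal mat (about 106 mm from the empty one in cabinet x). Origin: centre of its underside. Not to be knocked.
- pulley: Bystander: round grooved steel pulley 62 mm in diameter, 18 mm thick, with a 34 mm hub, 56 mm high in all; loose on the bench near the flange. Origin: centre of the underside.
- sprocket: Bystander: steel sprocket with 12 teeth, 68 mm across, 12 mm thick, with a 34 mm hub, 50 mm high in all; loose on the bench near the flange. Origin: centre of the underside.
- wrench: Bystander: wrench 180 mm long lying beyond the cabinet.
- hammer: Bystander: hammer 260 mm long lying beyond the parts.
- jar: Bystander: glass jar, 66 mm in diameter, 90 mm high, standing left of and beyond the parts.
- can: Bystander: can, 66 mm in diameter, 110 mm high, standing to the left.
- tape: Bystander: roll of tape, 90 mm in diameter, 24 mm high, lying to the left.
Things that resemble listed ones, but are neither listed nor needed, are in the scene too. Leave any green or purple look-alike of the flange alone.

How it is judged:
By the outcome, as a careful person would: the job done as asked, in the order asked, and still so for the second after the job is handed in, with the robot touching nothing.
It also fails if it takes over 72 s, if anything falls off the work surface, if the arm or the gripper's body presses on something with over 40 N, if the wrist force passes 120 N, or if a joint passes its speed limit or range.

ROBOT

A 7-joint arm with a two-finger parallel gripper is mounted at the origin on the work surface. World frame = base frame: x ahead of the robot, y to its left, z up, the work surface at z = 0. Lengths are in m, angles in rad, forces in N, time in s.
With the tool pointing down it reaches from about 0.35 to 0.9 m from the base axis. Payload 19.9 kg.
Tool frame: the origin (TCP) lies at the very end of the fingers, on their centre line; the grasp point (between the pads) lies 19 mm behind it; z points along the fingers, y is the line along which they close (so a half turn about z gives the same grasp; the last joint's range is limited). The gripper opens to 94 mm and grips with 3 to 60 N. Pads are 16 mm wide; open, the fingers measure 119 mm over their backs; the gripper's body (75 mm by 177 mm) begins 78 mm behind the grasp point.
Start: joints at [1.149, 0.417, -0.01, 1.614, 0.005, 1.111, -0.053], TCP at [0.232, -0.58, 0.205] pointing down, gripper open.
Joint ranges: [-2.81, 2.81], [-0.39, 2.02], [-1.27, 1.25], [0.06, 2.57], [-1.19, 4.33], [0.19, 2], [-2.82, 2.82]. Speed limits (rad/s): [1.89, 1.89, 2.39, 2.39, 3.01, 3.01, 3.01].

INTERFACE

Orientations are given as a unit quaternion [w, x, y, z].
In Python, from workcell import ctrl, cams gives the robot as it stands.
- The arm moves only by the shell command python3 -m inch 'ROWS' [OPENING] [FORCE]. ROWS is JSON, a list that holds one entry, the list of rows, each a list of 6 numbers: the shift along the world's x, y, z in units of 40 mm (1.0 is 40 mm), then the turn, a rotation vector about the world's x, y, z in units of 6 degrees (1.0 is 6 degrees). In form: [[[dx, dy, dz, ax, ay, az], ...]]. A call has 1 to 8 rows; each row shifts and turns the commanded pose from where the row before left it; what a row does not reach is not made up. A row lasts 1/10 s, in which the tool goes at most 50 mm and 8.59 degrees, less where a joint would pass 70% of its speed; a pose out of reach is approached as far as the arm can. A call is refused whole if a number of a shift passes 1 or a number of a turn 1, either way. A call with a gripper value outside its range is refused whole. OPENING is the closure in counts, from 0 (fully open) to 255 (shut), set as the call begins (- or left out, the last holds). The fingers move at their own pace and stop on an object; FORCE is the grip in N (left out, the last holds). Time passes only in rows, so rows that do not move let the fingers close. It gives the time, the measured TCP pose, the force, the opening and the grip force at its end, in the units of the state.
- ctrl.read_state(): the state, without advancing time (a new reading comes with each control period).
- cams.camera(name): name is "scene" or "top"; returns (picture, depth): 420x560x3 uint8, red, green, blue; 420x560 float32, m along the optical axis (not along the pixel's ray), 0 where there is no reading.
- cams.calibration(name): a dict with "K" (3x3 intrinsics, pixels), "rvec" (rotation vector, rad) and "tvec" (3), from world to camera coordinates, as OpenCV has them. Camera axes: x right, y down, z forward; pixel columns grow to the right and rows downward; lengths in m; the calibration is good to about 2 mm. A picture is of the moment at which its call begins. calibration takes no time and is no camera call.
- ctrl.finish_job(): hands the job in; it is judged then, once.
Trained networks look in the newest picture that a camera, given by its name, has taken for a name from the list of things; names that differ only in an ending like _2 or _b are one class to them, and where a whole thing is asked for, a point or a joint stands for the part that bears it (a point fixed in the world has none). Each returns a list of dicts, best first, with "confidence" (0 to 1); they miss things now and then, are a little off and sometimes report something else, mostly with a low value. They report only what shows in the picture. A call takes as long as a camera call. They do not tell look-alikes from the thing itself.
- cams.look_for(query, camera): "extent" ([left, top, width, height] in pixels, round what is visible of it).
The state is a dict: "clock": time; "joint_pos": joint angles; "joint_vel": joint speeds; "tau": joint torques, N m; "tool_pos": TCP position; "orientation": TCP orientation; "wrist_force": force on the tool from outside, world axes, zero at the start; "ft_torque": the same for the moment, N m; "finger_gap": opening from 0.0 (shut) to 1.0 (fully open); "grasp_force": force on a finger pad.
Only numpy, scipy, OpenCV 4.12 (cv2) and the standard library are available. Lean on these libraries where they do the work, as an engineer would, in place of code of your own. Each camera call takes 0.05 s, during which the arm holds its last target. There are 200 camera calls.

## Working session

There is one attempt and no reset: what is moved stays moved. The work goes in short steps, Python scripts to look and compute and a shell command to move; the robot and the scene stay as the last step left them, time stands still between calls to the robot, and variables do not carry over. Pictures are saved under pics/ and viewed, at most 10 in all, crops included, and the job is handed in when it is done.

```bash
ls; mkdir -p pics; cat > h.py <<'E'
import numpy as np, cv2
from workcell import ctrl, cams
def cal(n):
    c=cams.calibration(n); K=np.array(c["K"],float); R=cv2.Rodrigues(np.array(c["rvec"],float))[0]; t=np.array(c["tvec"],float).ravel(); return K,R,t
def cloud(n,depth):
    K,R,t=cal(n); v,u=np.mgrid[:depth.shape[0],:depth.shape[1]]
    p=np.stack([(u-K[0,2])/K[0,0]*depth,(v-K[1,2])/K[1,1]*depth,depth],-1)
    w=(p-t)@R; w[depth==0]=np.nan; return w
def onplane(n,u,v,z):
    K,R,t=cal(n); r=R.T@np.linalg.inv(K)@np.array([u,v,1.]); c=-R.T@t; return c+r*(z-c[2])/r[2]
def proj(n,p):
    K,R,t=cal(n); q=K@(R@np.asarray(p,float)+t); return q[:2]/q[2]
E
python3 - <<'E'
from h import *
print(ctrl.read_state())
ims=[]
for n in("scene","top"):
    im,d=cams.camera(n); np.savez("/tmp/"+n,im=im,d=d); cv2.imwrite(f"pics/{n}0.png",im[...,::-1])
    K,R,t=cal(n); print(n,K.tolist(),(-R.T@t).round(3))
    for q in("flange","inner_door_pull","cabinet","pulley","sprocket","inner_door","outer_door","mate"):
        print(q,[(np.round(r["extent"]).tolist(),round(r["confidence"],2)) for r in cams.look_for(q,n)][:4])
E
```

```text
pics
{'clock': 0.0, 'joint_pos': array([ 1.1494818 ,  0.41795529, -0.0103301 ,  1.61418676,  0.00471227,
        1.11068759, -0.0529774 ]), 'joint_vel': array([ 6.20643799e-04,  8.00264176e-05,  4.54136202e-04, -6.86473397e-04,
        3.58087072e-04,  3.49514079e-04, -4.69173448e-04]), 'tau': array([-7.25001228e-04, -8.51253533e+01,  6.38448279e-01, -4.25990510e+01,
       -4.88236709e-02,  1.86746445e-02, -1.17032485e-06]), 'tool_pos': array([ 0.23157569, -0.580104  ,  0.20483153]), 'orientation': array([-5.85385078e-04,  9.82015795e-01,  1.88797805e-01, -1.58879330e-04]), 'wrist_force': array([ 0.74647355,  0.16013587, -0.28880735]), 'ft_torque': array([-0.01435078,  0.03165243,  0.03883309]), 'grasp_force': 0.0, 'finger_gap': 1.000657726937704}
scene [[440.8618904991644, 0.0, 285.5647726366809], [0.0, 440.8618904991644, 210.37140312330246], [0.0, 0.0, 1.0]] [1.355 0.081 0.972]
flange [([395.0, 164.0, 23.0, 24.0], 0.78), ([371.0, 212.0, 22.0, 20.0], 0.61), ([356.0, 187.0, 25.0, 21.0], 0.58), ([347.0, 160.0, 21.0, 23.0], 0.56)]
inner_door_pull [([124.0, 192.0, 85.0, 64.0], 0.91), (
[... 337 characters left out ...]
 0.0, 285.3922322986494], [0.0, 412.63360138610363, 206.48515159918796], [0.0, 0.0, 1.0]] [0.375 0.124 1.115]
flange [([149.0, 259.0, 29.0, 26.0], 0.81), ([161.0, 306.0, 25.0, 27.0], 0.75), ([152.0, 212.0, 25.0, 28.0], 0.58), ([101.0, 285.0, 30.0, 27.0], 0.58)]
inner_door_pull [([354.0, 172.0, 94.0, 91.0], 0.79), ([216.0, 234.0, 25.0, 24.0], 0.52)]
cabinet [([263.0, 165.0, 194.0, 121.0], 0.85)]
pulley [([213.0, 172.0, 21.0, 22.0], 0.92)]
sprocket [([214.0, 232.0, 27.0, 25.0], 0.78), ([352.0, 175.0, 98.0, 88.0], 0.29)]
inner_door [([358.0, 171.0, 93.0, 96.0], 0.76), ([107.0, 153.0, 38.0, 34.0], 0.58)]
outer_door [([267.0, 180.0, 98.0, 100.0], 0.94), ([151.0, 156.0, 33.0, 32.0], 0.56)]
mate []
```

View pics/top0.png

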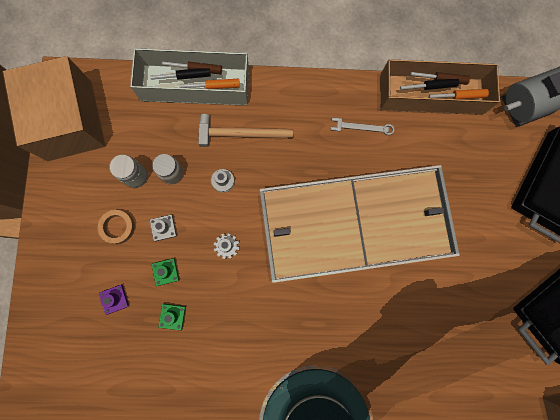

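View pics/scene0.png

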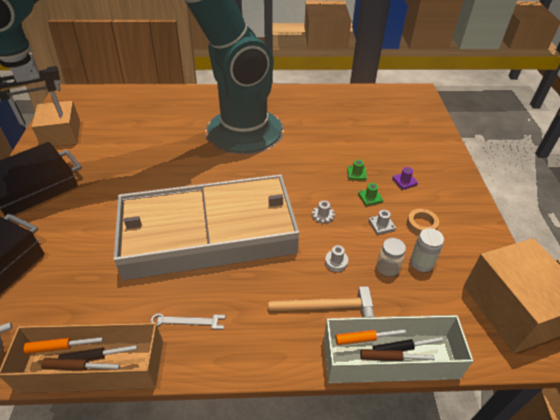

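The top view shows the flange candidates: steel square at (162,228), green at (165,271) and (172,317), purple at (113,299), plus a sprocket (226,245) and a pulley (222,180). The steel square one is the target; it is at (382,221) in the scene view. The cabinet is rotated slightly, with the inner door's pull at (433,211).

```bash
cat > m1.py <<'E'
from h import *
def box(P): 
    r=cv2.minAreaRect(P.astype(np.float32)); return r
W={n:cloud(n,np.load(f"/tmp/{n}.npz")["d"]) for n in("scene","top")}
for n in W:
    w=W[n]; f=w[np.isfinite(w[...,0])]
    tab=f[(abs(f[:,0]-.3)<.2)&(abs(f[:,1]-.1)<.5)&(abs(f[:,2])<.01)]; print(n,"bench z",np.median(tab[:,2]))
T=W["top"]; 
# cabinet
def mask(w,c,rad,lo,hi): 
    return w[(np.hypot(w[...,0]-c[0],w[...,1]-c[1])<rad)&(w[...,2]>lo)&(w[...,2]<hi)]
cc=onplane("top",360,223,.08); print("cab centre guess",cc)
for n in W:
    P=mask(W[n],cc,.31,.06,.096); print(n,len(P),"cab",box(P[:,:2]*1000))
    for u,v in([(400,240),(310,225),(265,235),(433,211)] if n=="top" else [(160,210),(240,210)]): print((u,v),W[n][v,u].round(4))
fl=onplane("top",162,226,.05)
for n in W:
    for lo,hi in((.006,.022),(.042,.06)):
        P=mask(W[n],fl,.055,lo,hi); print(n,lo,len(P),P.mean(0).round(4),box(P[:,:2]*1000),np.median(P[:,2]).round(4))
for n,c in(("top",[(434,211)]),("scene",[(132,221)])):
    P=mask(W[n],onplane("top",433,211,.1),.05,.098,.115); print(n,"pull",P.mean(0).round(4),box(P[:,:2]*1000))
im=np.load("/tmp/top.npz")["im"][190:290,90:260,::-1]
a=cv2.resize(im,None,fx=4,fy=4,interpolation=cv2.INTER_CUBIC)
cv2.imwrite("pics/crop1.png",a)
E
python3 m1.py
```

```text
scene bench z 0.00021814039578630517
top bench z -0.00013569139273774552
cab centre guess [ 0.50692766 -0.09595774  0.08      ]
scene 11896 cab ((510.409912109375, -89.79338073730469), (244.18821716308594, 474.9703674316406), 9.676169395446777)
(160, 210) [ 0.4844 -0.2188  0.0762]
(240, 210) [0.4992 0.0057 0.0866]
top 17080 cab ((509.4078369140625, -92.00955200195312), (236.73289489746094, 476.08367919921875), 9.685425758361816)
(400, 240) [ 0.4673 -0.1995  0.0746]
(310, 225) [0.4973 0.0316 0.0837]
(265, 235) [ 0.4766  0.1456 -0.0062]
(433, 211) [ 0.54   -0.2747  0.105 ]
scene 0.006 243 [0.4999 0.4154 0.0136] ((489.0166015625, 419.77716064453125), (63.68757247924805, 62.481990814208984), 13.969076156616211) 0.014
scene 0.042 104 [0.4924 0.4183 0.0508] ((491.1419677734375, 418.6337890625), (33.057334899902344, 33.80011749267578), 88.31478881835938) 0.0517
top 0.006 356 [0.4852 0.4139 0.0139] ((487.576171875, 418.1075744628906), (64.95439910888672, 60.30056381225586), 14.175192832946777) 0.0138
top 0.042 145 [0.4862 0.417  0.0517] ((486.539306640625, 417.2454528808594), (31.248180389404297, 31.893075942993164), 52.98027038574219) 0.0518
top pull [ 0.5408 -0.2802  0.1056] ((541.153564453125, -281.4565734863281), (13.919347763061523, 41.241539001464844), 9.987496376037598)
scene pull [ 0.5448 -0.2792  0.1043] ((542.6354370117188, -279.81549072265625), (16.348644256591797, 39.060176849365234), 8.216608047485352)
```

View pics/crop1.png

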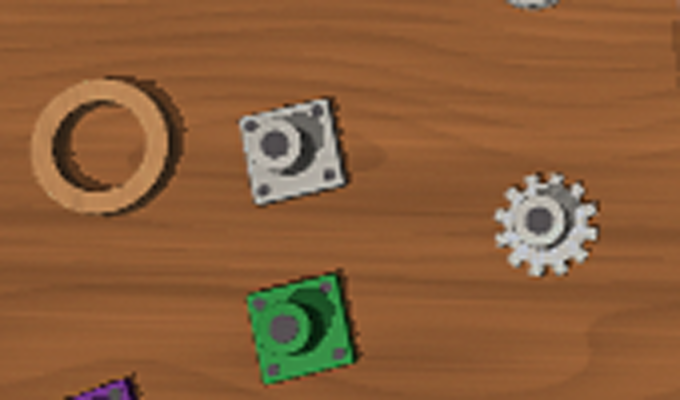

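The crop confirms the steel square-based flange at crop (293,150). The tape, the sprocket and the green and purple copies are clearly different. Measured positions:

| Item | Position | Check |
|---|---|---|
| Flange | ≈(0.488, 0.418), yaw ≈14° | heights 14/52 mm OK |
| Cabinet | centre ≈(0.5095, -0.092), yaw 9.7° | size matches |
| Pull | ≈(0.5415, -0.281), top 105 mm | about 5 mm ajar |

Next is the move over the pull, with the tool's y along cabinet x (turn +78°).

```bash
python3 -m inch '[[[0.6,0.58,0,0,0,1],[0.6,0.58,0,0,0,1],[0.6,0.58,0,0,0,1],[0.6,0.58,0,0,0,1],[0.6,0.58,0,0,0,1],[0.6,0.58,0,0,0,1],[0.6,0.58,0,0,0,1]]]' 0 20 && python3 -m inch '[[[0.6,0.58,0,0,0,1],[0.6,0.58,0,0,0,1],[0.6,0.58,0,0,0,1],[0.6,0.58,0,0,0,1],[0.6,0.58,0,0,0,1],[0.5,0.5,0,0,0,1],[0,0,0,0,0,0]]]'
cat > pose.py <<'E'
# remaining move to a target: x y z yaw(of tool y, deg, mod 180)
import sys
from h import *
from scipy.spatial.transform import Rotation as Ro
s=ctrl.read_state(); q=s["orientation"]; R=Ro.from_quat([*q[1:],q[0]]); m=R.as_matrix()
yaw=np.degrees(np.arctan2(m[1,1],m[0,1])); x,y,z,w=map(float,sys.argv[1:5])
dy=(w-yaw+90)%180-90; tilt=Ro.align_vectors([[0,0,-1]],[m[:,2]])[0].as_rotvec(degrees=True)
print("pos",s["tool_pos"].round(4),"yaw",yaw.round(2),"units",((np.array([x,y,z])-s["tool_pos"])/.04).round(3),"turn",(tilt/6).round(3)[:2],round(dy/6,3),"F",s["wrist_force"].round(1),"gap",round(s["finger_gap"]*94,1),"grip",round(s["grasp_force"],1),"j",s["joint_pos"].round(2),"t",s["clock"])
E
python3 pose.py 0.5415 -0.281 0.082 9.7
```

```text
clock: 1.6
tool_pos: [0.4006, -0.4171, 0.2056]
orientation: [0.0, 0.848, 0.53, -0.0]
wrist_force: [-0.0, 0.1, -0.3]
finger_gap: 1.0
grasp_force: 0.0
clock: 2.3
tool_pos: [0.5422, -0.2784, 0.2054]
orientation: [-0.0, 0.641, 0.767, 0.001]
wrist_force: [-0.4, 0.3, -0.2]
finger_gap: 0.997
grasp_force: 0.0
pos [ 0.5422 -0.2784  0.2054] yaw 10.25 units [-0.017 -0.065 -3.086] turn [-0.014  0.01 ] -0.092 F [-0.4  0.3 -0.2] gap 93.7 grip 0.0 j [ 0.74  0.42 -0.42  1.64  0.18  1.12  0.45] t 2.3
```

```bash
python3 -m inch '[[[-0.02,-0.06,-0.6,0,0,-0.09],[0,0,-0.9,0,0,0],[0,0,-0.9,0,0,0],[0,0,-0.5,0,0,0],[0,0,-0.18,0,0,0],[0,0,0,0,0,0]]]' && python3 pose.py 0.5415 -0.281 0.082 9.7 && python3 -m inch '[[[0,0,0,0,0,0],[0,0,0,0,0,0],[0,0,0,0,0,0],[0,0,0,0,0,0],[0,0,0,0,0,0],[0,0,0,0,0,0],[0,0,0,0,0,0]]]' 255 15; python3 pose.py 0.5415 -0.281 0.082 9.7
```

```text
clock: 2.9
tool_pos: [0.5385, -0.2847, 0.0818]
orientation: [-0.001, 0.648, 0.761, -0.0]
wrist_force: [1.0, 0.1, 0.2]
finger_gap: 0.999
grasp_force: 0.0
pos [ 0.5385 -0.2847  0.0818] yaw 9.17 units [0.076 0.092 0.004] turn [-0.003 -0.01 ] 0.088 F [1.  0.1 0.2] gap 93.9 grip 0.0 j [ 0.72  0.56 -0.38  1.74  0.25  0.89  0.39] t 2.9
clock: 3.6
tool_pos: [0.5389, -0.2844, 0.0822]
orientation: [-0.0, 0.648, 0.762, -0.0]
wrist_force: [-0.4, 0.1, -0.0]
finger_gap: 0.443
grasp_force: 0.0
pos [ 0.5389 -0.2844  0.0822] yaw 9.22 units [ 0.065  0.085 -0.006] turn [ 0.    -0.001] 0.079 F [-0.4  0.1 -0. ] gap 41.7 grip 0.0 j [ 0.72  0.56 -0.38  1.74  0.25  0.89  0.39] t 3.6
```

```bash
python3 -m inch '[[[0.06,0.07,0,0,0,0.08],[0,0,0,0,0,0],[0,0,0,0,0,0],[0,0,0,0,0,0],[0,0,0,0,0,0],[0,0,0,0,0,0],[0,0,0,0,0,0]]]'; python3 pose.py 0.5415 -0.281 0.082 9.7
```

```text
clock: 4.3
tool_pos: [0.5423, -0.2813, 0.0823]
orientation: [0.001, 0.645, 0.765, 0.001]
wrist_force: [7.2, 0.5, -5.2]
finger_gap: 0.147
grasp_force: 15.0
pos [ 0.5423 -0.2813  0.0823] yaw 9.73 units [-0.02   0.007 -0.007] turn [-0.002  0.017] -0.005 F [ 7.2  0.5 -5.2] gap 13.8 grip 15.0 j [ 0.71  0.56 -0.38  1.74  0.26  0.89  0.39] t 4.3
```

```bash
python3 -m inch '[[[-0.055,0.322,0,0,0,0],[-0.055,0.322,0,0,0,0],[-0.055,0.322,0,0,0,0],[-0.055,0.322,0,0,0,0],[-0.055,0.322,0,0,0,0],[-0.055,0.322,0,0,0,0]]]' && python3 -m inch '[[[-0.055,0.322,0,0,0,0],[-0.055,0.322,0,0,0,0],[-0.055,0.322,0,0,0,0],[-0.055,0.322,0,0,0,0],[-0.055,0.322,0,0,0,0],[-0.055,0.322,0,0,0,0],[0,0,0,0,0,0],[0,0,0,0,0,0]]]';  python3 pose.py 0.515 -0.1235 0.082 9.7
```

```text
clock: 4.9
tool_pos: [0.5292, -0.2038, 0.0823]
orientation: [0.001, 0.645, 0.764, 0.001]
wrist_force: [10.7, -0.5, -8.9]
finger_gap: 0.144
grasp_force: 15.0
clock: 5.7
tool_pos: [0.5159, -0.126, 0.0822]
orientation: [0.0, 0.644, 0.765, 0.001]
wrist_force: [9.2, 3.2, -9.5]
finger_gap: 0.147
grasp_force: 15.0
pos [ 0.5159 -0.126   0.0822] yaw 9.77 units [-0.023  0.063 -0.006] turn [-0.008  0.019] -0.011 F [ 9.2  3.2 -9.5] gap 13.8 grip 15.0 j [ 0.53  0.44 -0.43  1.94  0.25  0.81  0.14] t 5.7
```

```bash
python3 -m inch '[[[0,0,0,0,0,0],[0,0,0,0,0,0],[0,0,0,0,0,0],[0,0,0.5,0,0,0],[0,0,0.9,0,0,0],[0,0,0.9,0,0,0],[0,0,0.6,0,0,0]]]' 0 && python3 -m inch '[[[0,0.5,0,0,0,0],[-0.05,0.8,0,0,0,0],[-0.05,0.8,0,0,0,0],[-0.05,0.8,0,0,0,0.1],[-0.05,0.8,0,0,0,0.1],[-0.05,0.8,0,0,0,0.1],[-0.05,0.8,0,0,0,0.1],[-0.05,0.8,0,0,0,0.1]]]' && python3 -m inch '[[[-0.05,0.8,0,0,0,0.1],[-0.05,0.8,0,0,0,0.1],[-0.05,0.8,0,0,0,0],[-0.05,0.8,0,0,0,0],[-0.05,0.8,0,0,0,0],[-0.05,0.8,0,0,0,0],[-0.05,0.8,0,0,0,0],[0,0.8,0,0,0,0]]]'
python3 - <<'E'
from h import *
for n in("scene","top"):
    im,d=cams.camera(n); np.savez("/tmp/"+n+"1",im=im,d=d); cv2.imwrite(f"pics/{n}1.png",im[...,::-1])
    print([(q,[(np.round(r["extent"]).tolist(),round(r["confidence"],2)) for r in cams.look_for(q,n)][:3]) for q in("free_mat","mate","inner_door_pull")])
c=np.array([.5095,-.092]); a=np.radians(9.7); A=np.array([[np.cos(a),-np.sin(a)],[np.sin(a),np.cos(a)]])
w={}
for n in("scene","top"):
    W=cloud(n,np.load(f"/tmp/{n}1.npz")["d"]); L=(W[...,:2]-c)@A; z=W[...,2]
    inb=(abs(L[...,0])<.108)&(L[...,1]<-.068)&(L[...,1]>-.225)
    for nm,lo,hi in(("floor",-.002,.007),("mat",.0085,.0135),("base",.018,.03),("hub",.056,.068)):
        m=inb&(z>lo)&(z<hi); 
        for s in(-1,1):
            mm=m&(L[...,0]*s>0)
            if mm.sum()>20: P=L[mm]; print(n,nm,s,mm.sum(),"med z",np.median(z[mm]).round(4),"min",P.min(0).round(4),"max",P.max(0).round(4),cv2.minAreaRect((P*1000).astype(np.float32)))
E
python3 pose.py 0.4885 0.418 0.2 14
```

```text
clock: 6.4
tool_pos: [0.5153, -0.1272, 0.2006]
orientation: [0.001, 0.645, 0.764, 0.0]
wrist_force: [-0.2, -0.8, -0.4]
finger_gap: 0.708
grasp_force: 0.0
clock: 7.2
tool_pos: [0.5006, 0.118, 0.1983]
orientation: [0.0, 0.625, 0.781, -0.0]
wrist_force: [0.6, -0.0, 0.1]
finger_gap: 1.0
grasp_force: 0.0
clock: 8.0
tool_pos: [0.4867, 0.3739, 0.1982]
orientation: [0.0, 0.616, 0.787, -0.0]
wrist_force: [1.4, 0.4, 0.6]
finger_gap: 0.998
grasp_force: 0.0
[('free_mat', [([140.0, 210.0, 36.0, 28.0], 0.61), ([325.0, 247.0, 23.0, 26.0], 0.34)]), ('mate', [([146.0, 236.0, 23.0, 16.0], 0.77)]), ('inner_door_pull', [([183.0, 192.0, 25.0, 56.0], 0.74), ([324.0, 245.0, 22.0, 28.0], 0.32)])]
[('free_mat', [([387.0, 220.0, 39.0, 36.0], 0.82)]), ('mate', [([391.0, 189.0, 25.0, 22.0], 0.67)]), ('inner_door_pull', [([265.0, 180.0, 103.0, 101.0], 0.39)])]
scene floor -1 562 med z 0.0056 min [-0.108  -0.2248] max [-0.     -0.0711] ((-54.01617431640625, -147.99154663085938), (107.93505859375, 153.70713806152344), 0.0070989555679261684)
scene floor 1 218 med z 0.0054 min [ 1.000e-04 -2.249e-01] max [ 0.0409 -0
[... 1345 characters left out ...]
33)
top mat 1 489 med z 0.0103 min [ 0.     -0.2246] max [ 0.1077 -0.084 ] ((53.85049057006836, -154.244873046875), (107.5993881225586, 140.65792846679688), 0.08119595795869827)
top base 1 312 med z 0.0237 min [ 0.0237 -0.171 ] max [ 0.0867 -0.108 ] ((55.19151306152344, -139.79937744140625), (60.12812423706055, 61.46327209472656), 4.1109113693237305)
top hub 1 139 med z 0.0619 min [ 0.0389 -0.2192] max [ 0.108  -0.1004] ((73.42181396484375, -159.8009490966797), (118.7752914428711, 69.12752532958984), 89.99410247802734)
pos [0.4874 0.3718 0.1983] yaw 13.82 units [0.028 1.155 0.042] turn [0.005 0.003] 0.03 F [-0.7 -0.8  0.3] gap 94.0 grip 0.0 j [-0.21  0.48 -0.66  1.64  0.32  1.14 -0.71] t 8.4
```

```bash
python3 - <<'E'
from h import *
im=np.load("/tmp/top1.npz")["im"]; cv2.imwrite("pics/crop2.png",cv2.resize(im[150:300,100:480,::-1],None,fx=2.1,fy=2.1,interpolation=cv2.INTER_CUBIC))
c=np.array([.5095,-.092]); a=np.radians(9.7); A=np.array([[np.cos(a),-np.sin(a)],[np.sin(a),np.cos(a)]])
for n in("top","scene"):
    z=np.load(f"/tmp/{n}1.npz"); W=cloud(n,z["d"]); L=(W[...,:2]-c)@A
    g=z["im"].max(-1); inb=(L[...,0]>-.106)&(L[...,0]<.0)&(L[...,1]<-.068)&(L[...,1]>-.225)&(W[...,2]<.02)
    t,_=cv2.threshold(g[inb].reshape(-1,1),0,255,cv2.THRESH_OTSU); 
    m=(inb&(g<t)).astype(np.uint8); k,lab,st,ce=cv2.connectedComponentsWithStats(m); i=1+st[1:,4].argmax()
    # height-free: plane intersect at z=.010
    vs,us=np.nonzero(lab==i); Q=np.array([onplane(n,u,v,.010)[:2] for u,v in zip(us,vs)]); QL=(Q-c)@A
    print(n,t,st[i],"depth",L[lab==i].mean(0).round(4),"z",W[lab==i][:,2].mean().round(4),cv2.minAreaRect((QL*1000).astype(np.float32)),Q.mean(0))
E
```

```text
top 91.0 [ 389  220   39   38 1119] depth [-0.0557 -0.1412] z 0.0098 ((-55.092559814453125, -141.63021850585938), (91.94770050048828, 91.55082702636719), 89.94501495361328) [ 0.47832013 -0.24049075]
scene 124.0 [127 210  53  30 819] depth [-0.0568 -0.1423] z 0.0095 ((-54.778831481933594, -151.76980590820312), (150.88865661621094, 98.92237091064453), 89.60258483886719) [ 0.47798251 -0.24170531]
```

View pics/crop2.png

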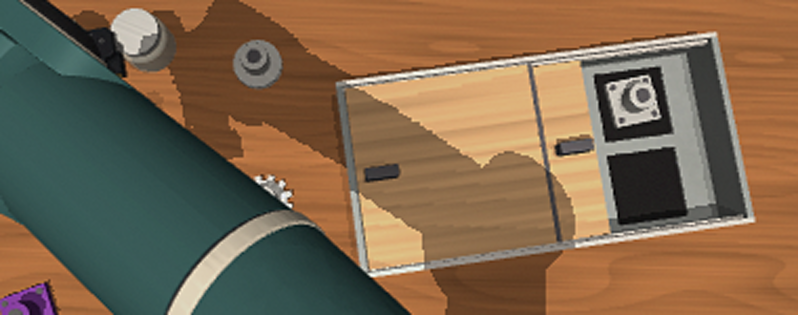

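```bash
python3 -m inch '[[[0.03,0.7,-0.5,0,0,0.03],[0,0.455,-0.8,0,0,0],[0,0,-0.8,0,0,0],[0,0,-0.6,0,0,0],[0,0,0,0,0,0],[0,0,0,0,0,0]]]'; python3 pose.py 0.4882 0.418 0.021 14
```

```text
clock: 9.0
tool_pos: [0.4885, 0.4188, 0.091]
orientation: [0.0, 0.615, 0.788, 0.0]
wrist_force: [0.1, -0.1, -0.5]
finger_gap: 1.0
grasp_force: 0.0
pos [0.4885 0.4188 0.091 ] yaw 14.04 units [-0.008 -0.02  -1.751] turn [-0.001  0.001] -0.007 F [ 0.1 -0.1 -0.5] gap 94.0 grip 0.0 j [-0.33  0.65 -0.6   1.64  0.42  0.99 -0.83] t 9.0
```

The crop shows the mate on the farther mat at (632,95), the empty mat nearer at (648,187), and the outer door shut. The mat centre is ≈(0.479, -0.2405), top 10 mm. Now I lower onto the hub and grip it.

```bash
python3 -m inch '[[[0,0,-0.7,0,0,0],[0,-0.02,-0.7,0,0,0],[0,0,-0.35,0,0,0],[0,0,0,0,0,0],[0,0,0,0,0,0]]]' 70 30; python3 pose.py 0.4882 0.418 0.021 14;  python3 -m inch '[[[0,0,0,0,0,0],[0,0,0,0,0,0],[0,0,0,0,0,0],[0,0,0,0,0,0],[0,0,0,0,0,0],[0,0,0,0,0,0],[0,0,0,0,0,0]]]' 255 30; python3 pose.py 0.479 -0.2405 0.2 9.7
```

```text
clock: 9.5
tool_pos: [0.4887, 0.4189, 0.0218]
orientation: [0.0, 0.615, 0.788, 0.001]
wrist_force: [-0.1, 0.1, 0.6]
finger_gap: 0.728
grasp_force: 0.0
pos [0.4887 0.4189 0.0218] yaw 14.07 units [-0.013 -0.023 -0.02 ] turn [-0.01   0.011] -0.012 F [-0.1  0.1  0.6] gap 68.5 grip 0.0 j [-0.36  0.73 -0.56  1.67  0.48  0.87 -0.87] t 9.5
clock: 10.2
tool_pos: [0.4882, 0.4184, 0.0204]
orientation: [0.0, 0.615, 0.788, 0.0]
wrist_force: [-2.2, -1.3, 3.9]
finger_gap: 0.358
grasp_force: 30.0
pos [0.4882 0.4184 0.0204] yaw 14.08 units [ -0.23  -16.472   4.49 ] turn [-0.     0.001] -0.73 F [-2.2 -1.3  3.9] gap 33.6 grip 30.0 j [-0.36  0.73 -0.56  1.67  0.48  0.87 -0.87] t 10.2
```

```bash
python3 -m inch '[[[0,0,0.3,0,0,0],[0,0,0.6,0,0,0],[0,0,0.8,0,0,0],[0,0,0.8,0,0,0],[0,0,0.8,0,0,0],[0,0,0.7,0,0,0],[0,0,0.5,0,0,0],[0,0,0,0,0,0]]]' && python3 -m inch '[[[0,-0.3,0,0,0,0],[0,-0.6,0,0,0,-0.05],[-0.01,-0.7,0,0,0,-0.05],[-0.01,-0.7,0,0,0,-0.05],[-0.01,-0.7,0,0,0,-0.05],[-0.01,-0.7,0,0,0,-0.05],[-0.01,-0.7,0,0,0,-0.05],[-0.01,-0.7,0,0,0,-0.05]]]' && python3 -m inch '[[[-0.01,-0.7,0,0,0,-0.05],[-0.01,-0.7,0,0,0,-0.05],[-0.01,-0.7,0,0,0,-0.05],[-0.01,-0.7,0,0,0,-0.05],[-0.01,-0.7,0,0,0,-0.05],[-0.01,-0.7,0,0,0,-0.05],[-0.01,-0.7,0,0,0,-0.05],[-0.01,-0.7,0,0,0,-0.03]]]' && python3 -m inch '[[[-0.01,-0.7,0,0,0,0],[-0.01,-0.7,0,0,0,0],[-0.01,-0.7,0,0,0,0],[-0.01,-0.7,0,0,0,0],[-0.01,-0.7,0,0,0,0],[-0.01,-0.7,0,0,0,0],[0,-0.4,0,0,0,0],[0,0,0,0,0,0]]]'; python3 -m inch '[[[0,0,0,0,0,0],[0,0,0,0,0,0]]]' >/dev/null;  python3 pose.py 0.479 -0.2405 0.2 9.7
python3 - <<'E'
from h import *
for n in("scene","top"):
    im,d=cams.camera(n); np.savez("/tmp/"+n+"2",im=im,d=d); 
    p=ctrl.read_state()["tool_pos"]
    u,v=proj(n,p).astype(int); print(n,u,v)
    cv2.imwrite(f"pics/{n}2.png",cv2.resize(im[max(0,v-60):v+60,max(0,u-90):u+90,::-1],None,fx=4,fy=4))
    W=cloud(n,d); m=(np.hypot(W[...,0]-p[0],W[...,1]-p[1])<.05)&(W[...,2]>p[2]-.03)&(W[...,2]<p[2]+.004); Q=W[m]
    if len(Q)>20: print(len(Q),Q.mean(0).round(4),Q[:,2].min(),cv2.minAreaRect((Q[:,:2]*1000).astype(np.float32)))
E
```

```text
clock: 11.0
tool_pos: [0.4886, 0.4191, 0.2032]
orientation: [0.0, 0.615, 0.788, 0.002]
wrist_force: [-0.2, 1.0, -5.4]
finger_gap: 0.354
grasp_force: 30.0
clock: 11.8
tool_pos: [0.4847, 0.212, 0.1987]
orientation: [-0.001, 0.63, 0.777, -0.001]
wrist_force: [0.1, -0.6, -6.1]
finger_gap: 0.356
grasp_force: 30.0
clock: 12.6
tool_pos: [0.481, -0.0115, 0.1989]
orientation: [-0.001, 0.645, 0.764, -0.001]
wrist_force: [0.7, 0.5, -6.7]
finger_gap: 0.353
grasp_force: 30.0
clock: 13.4
tool_pos: [0.4788, -0.1958, 0.1991]
orientation: [-0.001, 0.646, 0.763, -0.0]
wrist_force: [-0.1, 0.5, -5.4]
finger_gap: 0.355
grasp_force: 30.0
pos [ 0.4799 -0.1926  0.1999] yaw 9.78 units [-0.023 -1.198  0.003] turn [-0.005 -0.006] -0.013 F [-0.1  0.8 -5.1] gap 33.7 grip 30.0 j [ 0.69  0.26 -0.42  1.87  0.12  1.04  0.38] t 13.6
scene 161 175
319 [ 0.4925 -0.1868  0.1919] 0.1798616398729822 ((481.4134826660156, -190.59909057617188), (61.78936767578125, 60.54603576660156), 10.762328147888184)
top 414 229
312 [ 0.4749 -0.1738  0.1931] 0.18048126509386272 ((478.81072998046875, -191.59278869628906), (59.81884002685547, 60.393409729003906), 11.616876602172852)
```

```bash
cat > sq.py <<'E'
from h import *
from scipy.optimize import minimize
def fit(n,tag,zp,x0,yaw0,half=.03,tol=.005,hi=1e9):
    z=np.load(f"/tmp/{n}{tag}.npz"); W=cloud(n,z["d"]); K,R,t=cal(n); c=-R.T@t
    u0,v0=proj(n,[*x0,zp]).astype(int); vs,us=np.mgrid[v0-35:v0+36,u0-35:u0+36]
    r=np.stack([us,vs,np.ones_like(us)],-1)@np.linalg.inv(K).T@R; P=c[:2]+r[...,:2]*((zp-c[2])/r[...,2])[...,None]
    w=W[vs,us]; lab=abs(w[...,2]-zp)<tol; ok=np.isfinite(w[...,2])&((w[...,2]<zp+tol))&(np.hypot(*(P-x0).transpose(2,0,1))<.07)
    lab&=np.hypot(w[...,0]-x0[0],w[...,1]-x0[1])<.055
    P=P[ok];lab=lab[ok].astype(float)
    def cost(p,s=.0012):
        a=p[2]; d=P-p[:2]; l=np.abs(np.stack([d[:,0]*np.cos(a)+d[:,1]*np.sin(a),-d[:,0]*np.sin(a)+d[:,1]*np.cos(a)],1)).max(1)
        return ((1/(1+np.exp(np.clip((l-half)/s,-50,50)))-lab)**2).sum()
    best=min((minimize(cost,[*x0,np.radians(yaw0+d)],method="Nelder-Mead",options=dict(initial_simplex=[[x0[0]+a,x0[1]+b,np.radians(yaw0+d+e)] for a,b,e in((0,0,0),(.004,0,0),(0,.004,0),(0,0,4))],xatol=1e-5)) for d in(-4,0,4)),key=lambda r:r.fun)
    return best.x[:2].round(4),np.degrees(best.x[2]).round(2),round(best.fun,1),int(lab.sum())
if __name__=="__main__":
    for n in("scene","top"):
        print(n,"bench",fit(n,"",.014,np.array([.4885,.418]),14))
        print(n,"held",fit(n,"2",.1935,np.array([.48,-.1915]),10))
        print(n,"mate",fit(n,"1",.024,np.array([.5876,-.22]),10))
E
python3 sq.py
```

```text
scene bench (array([0.4914, 0.4189]), np.float64(14.94), np.float64(13.9), 215)
scene held (array([ 0.4834, -0.1895]), np.float64(10.75), np.float64(16.6), 251)
scene mate (array([ 0.5889, -0.2192]), np.float64(13.45), np.float64(3.9), 77)
top bench (array([0.4867, 0.4176]), np.float64(14.62), np.float64(16.5), 339)
top held (array([ 0.4786, -0.1909]), np.float64(11.23), np.float64(14.0), 273)
top mate (array([ 0.5869, -0.2195]), np.float64(13.67), np.float64(18.0), 305)
```

View pics/scene2.png

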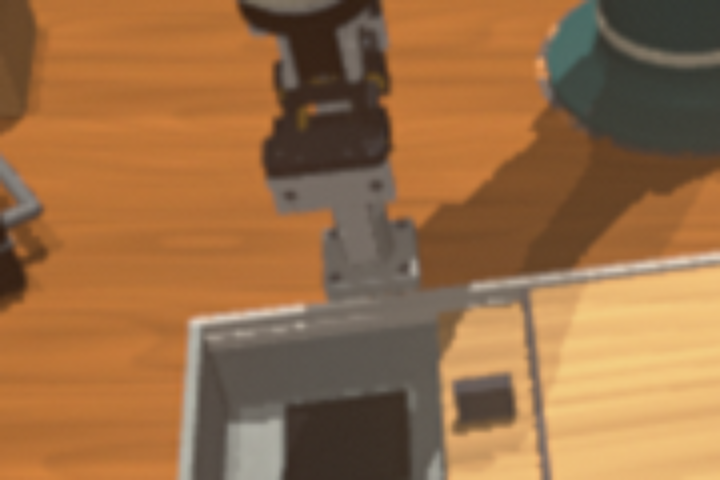

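The scene crop shows the flange held upright at (370,250), above the cabinet's near rail. The flange sits about 1.1° off the tool yaw, so I'll correct that. I'll then move over the mat and lower to about 13 mm above it, and look again.

```bash
python3 -m inch '[[[0,-0.4,0,0,0,-0.1],[0,-0.5,0,0,0,-0.1],[0,-0.32,0,0,0,0],[0,0,0,0,0,0],[0,0,0,0,0,0],[0,0,0,0,0,0]]]' >/dev/null; python3 pose.py 0.4797 -0.2412 0.2 8.6; python3 -m inch '[[[0,0,-0.4,0,0,0],[0,0,-0.7,0,0,0],[0,0,-0.7,0,0,0],[0,0,-0.7,0,0,0],[0,0,-0.6,0,0,0],[0,0,-0.5,0,0,0],[0,0,-0.3,0,0,0],[0,0,0,0,0,0]]]' && python3 -m inch '[[[0,0,0,0,0,0],[0,0,0,0,0,0]]]' >/dev/null; python3 pose.py 0.4797 -0.2412 0.0304 8.6
cat > look.py <<'E'
import sys
from h import *
from sq import fit
tag=sys.argv[1]; zb=float(sys.argv[2])
for n in("scene","top"):
    im,d=cams.camera(n); np.savez(f"/tmp/{n}{tag}",im=im,d=d)
    print(n,"flange",fit(n,tag,zb,np.array([.4797,-.2412]),9.7),"mate",fit(n,tag,.024,np.array([.5876,-.22]),12))
    u,v=proj(n,[.51,-.22,.03]).astype(int); a=cv2.resize(im[v-48:v+48,max(0,u-60):u+60,::-1],None,fx=4,fy=4,interpolation=cv2.INTER_CUBIC)
    cv2.imwrite(f"/tmp/{n}c.png",a)
cv2.imwrite(f"pics/look{tag}.png",cv2.resize(np.hstack([cv2.imread("/tmp/scenec.png"),cv2.imread("/tmp/topc.png")]),(800,320)))
E
python3 look.py 3 0.0375
```

```text
pos [ 0.4802 -0.2421  0.2002] yaw 8.53 units [-0.012  0.021 -0.005] turn [-0.002 -0.001] 0.011 F [ 0.2 -0.3 -5.5] gap 33.5 grip 30.0 j [ 0.74  0.29 -0.39  1.83  0.13  1.05  0.45] t 14.3
clock: 15.1
tool_pos: [0.4796, -0.2418, 0.0431]
orientation: [-0.001, 0.653, 0.758, -0.0]
wrist_force: [-1.0, -0.3, -5.1]
finger_gap: 0.358
grasp_force: 30.0
pos [ 0.4808 -0.2427  0.0453] yaw 8.51 units [-0.028  0.038 -0.373] turn [0.008 0.014] 0.015 F [-0.1 -0.5 -5.4] gap 33.7 grip 30.0 j [ 0.68  0.5  -0.34  1.94  0.24  0.74  0.35] t 15.3
scene flange (array([ 0.484 , -0.2394]), np.float64(11.29), np.float64(16.2), 217) mate (array([ 0.5889, -0.2193]), np.float64(13.63), np.float64(3.8), 78)
top flange (array([ 0.4793, -0.2413]), np.float64(9.7), np.float64(11.8), 204) mate (array([ 0.5871, -0.2197]), np.float64(14.58), np.float64(13.7), 271)
```

View pics/look3.png

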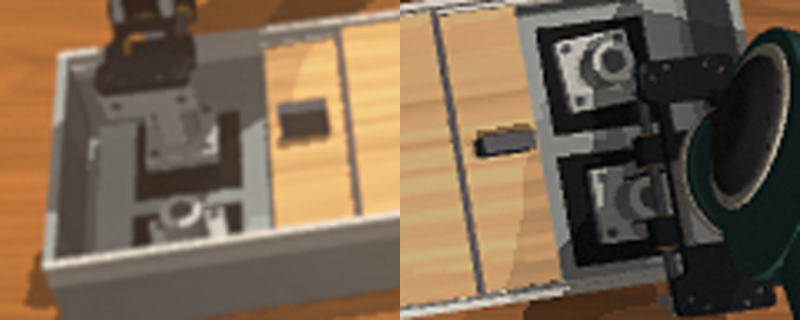

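```bash
python3 - <<'E'
from h import *
from scipy.optimize import minimize
for tag in("1","2"):
  for n in("scene","top"):
    z=np.load(f"/tmp/{n}{tag}.npz"); g=z["im"].max(-1).astype(int); W=cloud(n,z["d"]); K,R,t=cal(n); c=-R.T@t
    x0=np.array([.479,-.2405]); u0,v0=proj(n,[*x0,.01]).astype(int); vs,us=np.mgrid[v0-30:v0+31,u0-30:u0+31]
    r=np.stack([us,vs,np.ones_like(us)],-1)@np.linalg.inv(K).T@R; P=c[:2]+r[...,:2]*((.01-c[2])/r[...,2])[...,None]
    a=np.radians(9.7); A=np.array([[np.cos(a),-np.sin(a)],[np.sin(a),np.cos(a)]]); L=(P-x0)@A; w=W[vs,us]
    ok=(abs(L[...,0])<.05)&(abs(L[...,1])<.07)&(w[...,2]<.016)&(w[...,2]>0)
    for th in(50,65,80):
        lab=(g[vs,us]<th)[ok].astype(float); Q=L[ok]
        f=lambda p:((1/(1+np.exp(np.clip((abs(Q-p).max(1)-.045)/.0012,-50,50)))-lab)**2).sum()
        b=min((minimize(f,[i,j],method="Nelder-Mead",options=dict(initial_simplex=[[i,j],[i+.005,j],[i,j+.005]])) for i in(-.004,.004) for j in(-.006,0,.006)),key=lambda r:r.fun)
        print(tag,n,th,int(lab.sum()),int(ok.sum()),"local",b.x.round(4),"world",(x0+A@b.x).round(4),round(b.fun,1))
E
```

```text
1 scene 50 0 1224 local [-0.1887  0.1595] world [ 0.2661 -0.115 ] 0.0
1 scene 65 4 1224 local [ 0.1036 -0.0792] world [ 0.5945 -0.3011] 4.0
1 scene 80 655 1224 local [0.0016 0.0007] world [ 0.4805 -0.2396] 37.2
1 top 50 1064 1714 local [-0.0001  0.0001] world [ 0.4789 -0.2404] 27.0
1 top 65 1088 1714 local [-0.0001 -0.0002] world [ 0.4789 -0.2407] 25.5
1 top 80 1104 1714 local [-0.     -0.0001] world [ 0.479  -0.2406] 25.6
2 scene 50 0 1221 local [-0.1887  0.1595] world [ 0.2661 -0.115 ] 0.0
2 scene 65 644 1221 local [0.0023 0.0011] world [ 0.4811 -0.239 ] 42.9
2 scene 80 707 1221 local [0.0021 0.0019] world [ 0.4807 -0.2383] 22.9
2 top 50 481 740 local [0.0002 0.0002] world [ 0.4792 -0.2402] 13.6
2 top 65 495 740 local [-0.0003  0.0006] world [ 0.4786 -0.24  ] 15.5
2 top 80 652 740 local [-0.0002  0.0115] world [ 0.4769 -0.2292] 57.7
```

The picture shows the flange hovering over the near mat, at scene (183,150) and top (625,205), with the mate untouched. Both cameras agree with the mat to within 3 mm. I'll apply a small correction and lower slowly.

```bash
python3 -m inch '[[[-0.04,0.02,-0.06,0,0,0],[0,0,-0.06,0,0,0],[0,0,-0.06,0,0,0],[0,0,-0.06,0,0,0],[0,0,-0.04,0,0,0],[0,0,0,0,0,0],[0,0,0,0,0,0]]]' && python3 pose.py 0.4797 -0.2412 0.0304 8.6; python3 -m inch '[[[0,0,-0.02,0,0,0],[0,0,-0.02,0,0,0],[0,0,-0.02,0,0,0],[0,0,0,0,0,0],[0,0,0,0,0,0]]]'; python3 pose.py 0.4797 -0.2412 0.0304 8.6
```

```text
clock: 16.1
tool_pos: [0.4785, -0.2416, 0.033]
orientation: [-0.0, 0.653, 0.758, -0.0]
wrist_force: [0.5, 0.4, -5.6]
finger_gap: 0.356
grasp_force: 30.0
pos [ 0.4785 -0.2416  0.033 ] yaw 8.5 units [ 0.03   0.011 -0.065] turn [-0.    -0.001] 0.016 F [ 0.5  0.4 -5.6] gap 33.4 grip 30.0 j [ 0.68  0.52 -0.33  1.95  0.25  0.71  0.34] t 16.1
clock: 16.6
tool_pos: [0.4785, -0.2417, 0.0306]
orientation: [-0.0, 0.653, 0.758, -0.0]
wrist_force: [-0.4, 0.1, -5.5]
finger_gap: 0.36
grasp_force: 30.0
pos [ 0.4785 -0.2417  0.0306] yaw 8.5 units [ 0.03   0.012 -0.006] turn [ 0.001 -0.001] 0.016 F [-0.4  0.1 -5.5] gap 33.8 grip 30.0 j [ 0.68  0.52 -0.33  1.95  0.25  0.71  0.34] t 16.6
```

```bash
python3 -m inch '[[[0,0,-0.015,0,0,0],[0,0,-0.015,0,0,0],[0,0,0,0,0,0],[0,0,0,0,0,0]]]'; python3 pose.py 0.4797 -0.2412 0.0304 8.6
```

```text
clock: 17.0
tool_pos: [0.4786, -0.2418, 0.0303]
orientation: [0.0, 0.653, 0.758, -0.0]
wrist_force: [-7.5, 3.2, 15.8]
finger_gap: 0.357
grasp_force: 30.0
pos [ 0.4786 -0.2418  0.0303] yaw 8.5 units [0.028 0.014 0.002] turn [ 0.006 -0.   ] 0.017 F [-7.5  3.2 15.8] gap 33.6 grip 30.0 j [ 0.68  0.52 -0.33  1.95  0.25  0.71  0.34] t 17.0
```

```bash
python3 -m inch '[[[0,0,0.01,0,0,0],[0,0,0,0,0,0],[0,0,0,0,0,0],[0,0,0,0,0,0],[0,0,0,0,0,0]]]' 90 && python3 -m inch '[[[0,0,0.3,0,0,0],[0,0,0.6,0,0,0],[0,0,0.8,0,0,0],[0,0,0.8,0,0,0],[0,0,0.8,0,0,0],[0,0,0.8,0,0,0],[0,0,0.3,0,0,0]]]' && python3 -m inch '[[[0,0.7,0,0,0,0],[0,0.8,0,0,0,0],[0,0.8,0,0,0,0],[0,0.8,0,0,0,0],[0,0.8,0,0,0,0],[0,0.8,0,0,0,0],[0,0.8,0,0,0,0],[0,0.8,0,0,0,0]]]'; python3 look.py 4 0.024; python3 pose.py 0.515 -0.1263 0.2 9.7
python3 - <<'E'
from h import *
for n in("scene","top"):
    W=cloud(n,np.load(f"/tmp/{n}4.npz")["d"]); m=(np.hypot(W[...,0]-.515,W[...,1]+.126)<.04)&(W[...,2]>.098)&(W[...,2]<.115); P=W[m]; print(n,"pull",P.mean(0).round(4),cv2.minAreaRect((P[:,:2]*1000).astype(np.float32)))
E
```

```text
clock: 17.5
tool_pos: [0.4786, -0.2417, 0.0298]
orientation: [0.0, 0.653, 0.758, -0.0]
wrist_force: [0.4, 0.3, 0.1]
finger_gap: 0.649
grasp_force: 0.0
clock: 18.2
tool_pos: [0.4795, -0.2419, 0.2097]
orientation: [0.002, 0.653, 0.758, 0.0]
wrist_force: [0.3, -0.2, 0.2]
finger_gap: 0.651
grasp_force: 0.0
clock: 19.0
tool_pos: [0.4781, 0.0116, 0.2061]
orientation: [0.0, 0.653, 0.758, -0.0]
wrist_force: [1.1, 0.1, 0.7]
finger_gap: 0.646
grasp_force: 0.0
scene flange (array([ 0.4813, -0.2392]), np.float64(10.12), np.float64(15.9), 232) mate (array([ 0.5889, -0.2192]), np.float64(13.45), np.float64(3.9), 78)
top flange (array([ 0.4772, -0.2406]), np.float64(9.44), np.float64(6.6), 82) mate (array([ 0.5871, -0.2198]), np.float64(13.68), np.float64(8.8), 90)
pos [0.4781 0.0143 0.2062] yaw 8.81 units [ 0.922 -3.514 -0.156] turn [-0.006  0.002] 0.149 F [-0.   0.  -0.5] gap 60.8 grip 0.0 j [ 0.42  0.19 -0.57  1.95  0.12  1.03 -0.05] t 19.1
scene pull [ 0.5185 -0.1251  0.1043] ((516.3264770507812, -125.46410369873047), (16.881179809570312, 39.22163009643555), 11.84852123260498)
top pull [nan nan nan] ((0.0, 0.0), (0.0, 0.0), 0.0)<stdin>:3: RuntimeWarning: Mean of empty slice.
  ret = um.true_divide(
```

View pics/look4.png

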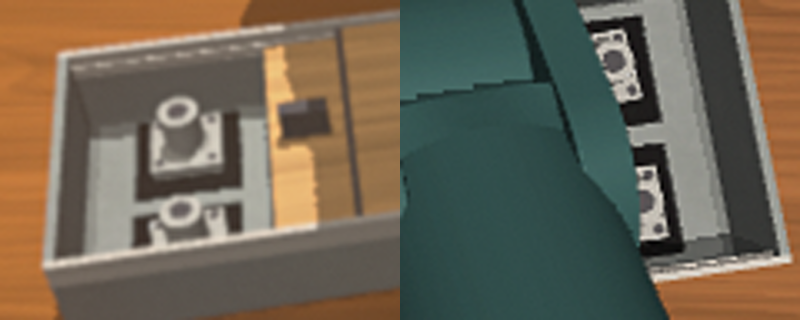

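The picture shows the flange standing upright on the mat, at scene (183,140). It is centred to within about 2 mm, with yaw ≈9.8° against 9.7° for the cabinet. The mate has not moved. Next I'll regrip the pull and shut the door.

```bash
python3 -m inch '[[[0.15,-0.5,0,0,0,0.05],[0.2,-0.7,0,0,0,0.1],[0.2,-0.7,0,0,0,0],[0.2,-0.7,0,0,0,0],[0.15,-0.6,0,0,0,0],[0.03,-0.3,0,0,0,0],[0,0,0,0,0,0],[0,0,0,0,0,0]]]' >/dev/null; python3 pose.py 0.5157 -0.1263 0.082 9.7
```

```text
pos [ 0.5154 -0.1288  0.2058] yaw 9.43 units [ 0.007  0.061 -3.096] turn [-0.003 -0.003] 0.045 F [0.5 0.3 0.5] gap 60.6 grip 0.0 j [ 0.59  0.28 -0.47  1.83  0.15  1.06  0.22] t 19.9
```

```bash
python3 -m inch '[[[0.01,0.06,-0.5,0,0,0.05],[0,0,-0.8,0,0,0],[0,0,-0.8,0,0,0],[0,0,-0.6,0,0,0],[0,0,-0.3,0,0,0],[0,0,-0.1,0,0,0],[0,0,0,0,0,0],[0,0,0,0,0,0]]]' && python3 -m inch '[[[0,0,0,0,0,0],[0,0,0,0,0,0],[0,0,0,0,0,0],[0,0,0,0,0,0],[0,0,0,0,0,0],[0,0,0,0,0,0],[0,0,0,0,0,0],[0,0,0,0,0,0]]]' 255 15; python3 pose.py 0.5426 -0.2857 0.082 9.7
```

```text
clock: 20.7
tool_pos: [0.5167, -0.1272, 0.0829]
orientation: [0.001, 0.645, 0.764, 0.0]
wrist_force: [-0.1, 1.0, -0.4]
finger_gap: 0.648
grasp_force: 0.0
clock: 21.5
tool_pos: [0.5162, -0.1273, 0.0818]
orientation: [0.0, 0.645, 0.764, 0.0]
wrist_force: [0.2, 0.7, -0.5]
finger_gap: 0.15
grasp_force: 15.0
pos [ 0.5162 -0.1273  0.0818] yaw 9.7 units [ 0.661 -3.961  0.004] turn [0.    0.001] -0.0 F [ 0.2  0.7 -0.5] gap 14.1 grip 15.0 j [ 0.54  0.44 -0.43  1.94  0.25  0.81  0.14] t 21.5
```

```bash
python3 -m inch '[[[0.055,-0.322,0,0,0,0],[0.055,-0.322,0,0,0,0],[0.055,-0.322,0,0,0,0],[0.055,-0.322,0,0,0,0],[0.055,-0.322,0,0,0,0],[0.055,-0.322,0,0,0,0]]]' && python3 -m inch '[[[0.055,-0.322,0,0,0,0],[0.055,-0.322,0,0,0,0],[0.055,-0.322,0,0,0,0],[0.055,-0.322,0,0,0,0],[0.055,-0.322,0,0,0,0],[0.045,-0.26,0,0,0,0],[0,0,0,0,0,0],[0,0,0,0,0,0]]]'; python3 pose.py 0.5426 -0.2857 0.082 9.7; python3 -m inch '[[[0.007,-0.04,0,0,0,0],[0.007,-0.04,0,0,0,0],[0.007,-0.04,0,0,0,0],[0.007,-0.04,0,0,0,0],[0,0,0,0,0,0],[0,0,0,0,0,0]]]'; python3 pose.py 0.5426 -0.2857 0.082 9.7
```

```text
clock: 22.1
tool_pos: [0.5295, -0.2057, 0.0818]
orientation: [0.0, 0.645, 0.764, -0.0]
wrist_force: [1.7, 2.6, 1.0]
finger_gap: 0.146
grasp_force: 15.0
clock: 22.9
tool_pos: [0.5421, -0.2798, 0.0819]
orientation: [0.0, 0.645, 0.764, -0.0]
wrist_force: [0.2, -1.7, 1.9]
finger_gap: 0.15
grasp_force: 15.0
pos [ 0.5421 -0.2798  0.0819] yaw 9.68 units [ 0.013 -0.147  0.004] turn [0.005 0.001] 0.004 F [ 0.2 -1.7  1.9] gap 14.1 grip 15.0 j [ 0.72  0.56 -0.39  1.74  0.26  0.89  0.39] t 22.9
clock: 23.5
tool_pos: [0.5431, -0.2856, 0.0818]
orientation: [-0.0, 0.645, 0.764, -0.0]
wrist_force: [-3.2, 2.4, 4.5]
finger_gap: 0.15
grasp_force: 15.0
pos [ 0.5431 -0.2856  0.0818] yaw 9.71 units [-0.012 -0.002  0.004] turn [-0.002 -0.004] -0.001 F [-3.2  2.4  4.5] gap 14.1 grip 15.0 j [ 0.72  0.57 -0.39  1.73  0.26  0.9   0.4 ] t 23.5
```

```bash
for i in 1; do python3 -m inch '[[[0.007,-0.04,0,0,0,0],[0,0,0,0,0,0],[0,0,0,0,0,0]]]'; python3 -m inch '[[[0.007,-0.04,0,0,0,0],[0,0,0,0,0,0],[0,0,0,0,0,0]]]'; python3 -m inch '[[[0.007,-0.04,0,0,0,0],[0,0,0,0,0,0],[0,0,0,0,0,0]]]'; done | grep -E "tool_pos|wrist"
```

```text
tool_pos: [0.5431, -0.2859, 0.0818]
wrist_force: [-7.2, 9.1, 10.1]
tool_pos: [0.5432, -0.2866, 0.0816]
wrist_force: [-8.9, 13.0, 10.6]
tool_pos: [0.5435, -0.2879, 0.0814]
wrist_force: [-8.6, 14.5, 9.3]
```

The door is at its stop: the force rose to 14 N and the pads began to slip. I'll release, retreat and check.

```bash
python3 -m inch '[[[0,0,0,0,0,0],[0,0,0,0,0,0],[0,0,0,0,0,0],[0,0,0,0,0,0]]]' 90 && python3 -m inch '[[[0,0,0.4,0,0,0],[0,0,0.8,0,0,0],[0,0,0.9,0,0,0],[0,0,0.8,0,0,0],[-0.3,-0.3,0.5,0,0,0],[-0.6,-0.6,0,0,0,0],[-0.6,-0.6,0,0,0,0],[-0.6,-0.6,0,0,0,0]]]' && python3 -m inch '[[[-0.6,-0.6,0,0,0,0],[-0.6,-0.6,0,0,0,0],[-0.6,-0.6,0,0,0,0],[-0.6,-0.6,0,0,0,0],[-0.3,-0.3,0,0,0,0],[0,0,0,0,0,0]]]'
python3 - <<'E'
from h import *
a=np.radians(9.68); A=np.array([[np.cos(a),-np.sin(a)],[np.sin(a),np.cos(a)]]); c=np.array([.5094,-.092])
ims=[]
for n in("scene","top"):
    im,d=cams.camera(n); ims.append(im[...,::-1]); W=cloud(n,d)
    for nm,p in(("inner",(.5426,-.2857)),("outer",(.4763,.1022))):
        m=(np.hypot(W[...,0]-p[0],W[...,1]-p[1])<.05)&(W[...,2]>.098)&(W[...,2]<.115); r=cv2.minAreaRect((W[m][:,:2]*1000).astype(np.float32)); print(n,nm,np.round(r[0],1),np.round(r[1],1),((np.array(r[0])/1000-c)@A).round(4))
    z=np.load(f"/tmp/{n}.npz"); df=np.abs(im.astype(int)-z["im"]).max(-1)
cv2.imwrite("pics/end.png",cv2.resize(np.hstack([i[130:340,80:460] for i in ims]),(800,221)))
E
python3 pose.py 0.3 -0.5 0.2 9.7
```

```text
clock: 24.8
tool_pos: [0.5441, -0.2909, 0.0818]
orientation: [0.0, 0.645, 0.764, -0.0]
wrist_force: [-0.4, 0.3, 0.1]
finger_gap: 0.452
grasp_force: 0.0
clock: 25.6
tool_pos: [0.4592, -0.3754, 0.2193]
orientation: [0.001, 0.645, 0.764, -0.0]
wrist_force: [0.2, -0.2, 0.5]
finger_gap: 0.648
grasp_force: 0.0
clock: 26.2
tool_pos: [0.3503, -0.4842, 0.2186]
orientation: [0.0, 0.646, 0.763, -0.0]
wrist_force: [0.9, 0.0, -0.2]
finger_gap: 0.648
grasp_force: 0.0
scene inner [ 544.1 -282.5] [16.  38.4] [ 0.0022 -0.1936]
scene outer [480.4 103.6] [12.9 38.3] [0.0043 0.1977]
top inner [ 541.6 -285. ] [13.6 41.9] [-0.0007 -0.1957]
top outer [475.4 103.4] [14.1 38.1] [-0.0006  0.1983]
pos [ 0.3529 -0.4819  0.2184] yaw 9.74 units [-1.323 -0.452 -0.46 ] turn [0.001 0.006] -0.006 F [ 0.1 -0.3  0. ] gap 60.5 grip 0.0 j [ 1.15  0.38 -0.33  1.66  0.13  1.13  0.95] t 26.3
```

View pics/end.png

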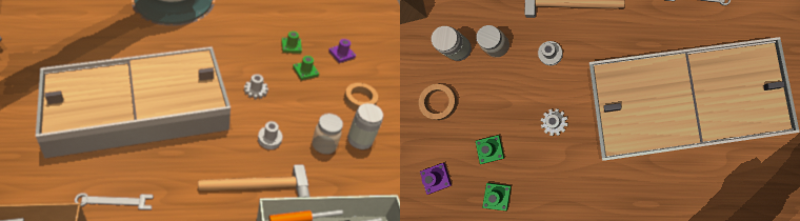

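Both doors are shut: the pulls are 394 mm apart, which is 2 × 197. The bystanders are where they were.

```bash
python3 -c "
from workcell import ctrl
print(ctrl.finish_job())"
```

```text
the job is handed in; nothing more can be done
None
```

The flange hub was lowered upright onto the empty near mat, about 2 mm off centre and within about 1° of square. The inner door is fully shut again, the outer door stayed shut, and the mate and bystanders show no movement. I handed the job in at about 26 s.

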